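# Load the dry block, open the gas and scan both labels

## Task

Stand every sample jar that is out on the bench upright in the dry block, one per pocket and right down, and then turn the gas tap lever fully open. Then take the barcode scanner and scan the block's label first and the gas tap's tag second: each time hold it still for a good second with its window about 10 cm from the label, looking squarely at the middle of it. Lay the scanner flat in the middle of its mat again, and leave everything else on the bench alone.

Things in the scene. Friction and masses are not known exactly. Their poses are not given: they have to be found in the camera images.
- block: aluminium and white dry block bolted to the bench, 110 mm (its x) by 290 mm (its y), its aluminium top face 70 mm above the bench; five round pockets in one row along its y; origin at the centre of its underside. A sloping desk with a label stands on its front (-x) side, reaching out to x = -95 mm and up to 70 mm high
- pocket1 (a point): centre of the floor of pocket 1 of the block: 44 mm bore with a small chamfer, 18 mm deep, floor 52 mm above the bench; pockets are 52 mm apart, all empty at the start
- pocket2 (a point): centre of the floor of pocket 2 of the block: 44 mm bore with a small chamfer, 18 mm deep, floor 52 mm above the bench; pockets are 52 mm apart, all empty at the start
- pocket3 (a point): centre of the floor of pocket 3 of the block: 44 mm bore with a small chamfer, 18 mm deep, floor 52 mm above the bench; pockets are 52 mm apart, all empty at the start
- pocket4 (a point): centre of the floor of pocket 4 of the block: 44 mm bore with a small chamfer, 18 mm deep, floor 52 mm above the bench; pockets are 52 mm apart, all empty at the start
- pocket5 (a point): centre of the floor of pocket 5 of the block: 44 mm bore with a small chamfer, 18 mm deep, floor 52 mm above the bench; pockets are 52 mm apart, all empty at the start
- block_label: white barcode label, 64 x 44 mm, on the sloping desk on the front of the block, about 51 mm above the bench. Its origin is the centre of the printed face; its own z axis points straight out of that face (45 degrees upward, towards the robot at yaw 0), its y axis runs along the long side. Fixed to the block
- tap_stand: gas tap station bolted to the bench: grey base 90 mm (its x) by 150 mm (its y) by 30 mm high with a steel pipe along its y and a brass ball valve at 64 mm height; origin at the centre of its underside; a sloping desk with a tag stands on its front (-x) side, reaching out to x = -86 mm, up to 70 mm high
- tap_tag: white barcode tag, 64 x 44 mm, on the sloping desk on the front of the gas tap station, about 51 mm above the bench. Its origin is the centre of the printed face; its own z axis points straight out of that face (45 degrees upward, towards the robot at yaw 0), its y axis runs along the long side. Fixed to the gas tap station
- tap (a joint): quarter-turn lever of the gas tap, rad: 0 = closed (lever across the pipe, pointing along the station's -x, towards the robot), 1.57 = fully open at its stop (lever along the pipe, pointing along the station's -y); it turns anticlockwise seen from above to open, stays where it is left, and needs about 0.1 N m
- tap_grip (a point): point on the lever 65 mm from its spindle axis, at mid height, 110 mm above the bench; the lever is a black upright bar 12 mm wide, 20 mm high (100 to 120 mm above the bench), reaching 90 mm from the spindle axis, on a hub of 26 mm diameter. The nearest thing below it is the pipe, whose top is at 74 mm, and the brass valve body by the spindle, top at 82 mm
- tap_hinge (a point): point on the lever's vertical spindle axis, 110 mm above the bench
- mat: flat black rubber mat, 190 mm (its x) by 110 mm, level with the bench, on which the scanner lies; origin at its centre
- scanner: hand-held barcode scanner lying flat, 140 mm long along its x, 150 g; grey handle 34 mm wide and 30 mm high from x = -87 to +18 mm, black head 50 mm wide and 34 mm high from x = +19 to +53 mm; origin on its underside, near its centre of mass, under the handle's front part (grip the handle there, or a little behind, across its width)
- scan_window: glass reading window in the scanner's nose, fixed to the scanner at x = 53 mm, 16 mm above its underside; origin at the window, its own x axis is the line of sight, which points forward and 45 degrees downward when the scanner lies flat
- jar1: squat amber glass sample jar with white screw cap, straight cylinder 40 mm in diameter, 54 mm high, 80 g, heavy in its base, standing on the bench; origin at the centre of its underside. Some of the five may be absent
- jar2: squat amber glass sample jar with white screw cap, straight cylinder 40 mm in diameter, 54 mm high, 80 g, heavy in its base, standing on the bench; origin at the centre of its underside. Some of the five may be absent
- jar3: squat amber glass sample jar with white screw cap, straight cylinder 40 mm in diameter, 54 mm high, 80 g, heavy in its base, standing on the bench; origin at the centre of its underside. Some of the five may be absent
- jar4: squat amber glass sample jar with white screw cap, straight cylinder 40 mm in diameter, 54 mm high, 80 g, heavy in its base, standing on the bench; origin at the centre of its underside. Some of the five may be absent
- jar5: squat amber glass sample jar with white screw cap, straight cylinder 40 mm in diameter, 54 mm high, 80 g, heavy in its base, standing on the bench; origin at the centre of its underside. Some of the five may be absent
- dropper: small green bottle with black cap, 42 mm diameter, 95 mm high, a bystander among the jars; origin at the centre of its underside
- beaker: glass beaker, 60 mm diameter, 75 mm high, a bystander near the jars; origin at the centre of its underside
- pipettor: black and grey hand pipette lying on the bench, 175 mm long along its x (from -80 to +94 mm), 24 mm thick, a bystander
- reagent: amber reagent bottle, 72 mm diameter, 150 mm high, a bystander beyond the left end of the block; origin at the centre of its underside

How it is judged:
On the way, in this order (a step that is already met when the one before it is completed fails the run):
1. every jar present stands in a pocket of the block (((horizontal distance between jar1 and pocket1 below 0.006 m and z of jar1 in the frame of pocket1 below 0.006 m) or (horizontal distance between jar1 and pocket2 below 0.006 m and z of jar1 in the frame of pocket2 below 0.006 m) or (horizontal distance between jar1 and pocket3 below 0.006 m and z of jar1 in the frame of pocket3 below 0.006 m) or (horizontal distance between jar1 and pocket4 below 0.006 m and z of jar1 in the frame of pocket4 below 0.006 m) or (horizontal distance between jar1 and pocket5 below 0.006 m and z of jar1 in the frame of pocket5 below 0.006 m)) and angle between each of jar1, jar2, jar3, jar4, jar5's own z axis and vertical below 0.15 rad and ((horizontal distance between jar2 and pocket1 below 0.006 m and z of jar2 in the frame of pocket1 below 0.006 m) or (horizontal distance between jar2 and pocket2 below 0.006 m and z of jar2 in the frame of pocket2 below 0.006 m) or (horizontal distance between jar2 and pocket3 below 0.006 m and z of jar2 in the frame of pocket3 below 0.006 m) or (horizontal distance between jar2 and pocket4 below 0.006 m and z of jar2 in the frame of pocket4 below 0.006 m) or (horizontal distance between jar2 and pocket5 below 0.006 m and z of jar2 in the frame of pocket5 below 0.006 m)) and ((horizontal distance between jar3 and pocket1 below 0.006 m and z of jar3 in the frame of pocket1 below 0.006 m) or (horizontal distance between jar3 and pocket2 below 0.006 m and z of jar3 in the frame of pocket2 below 0.006 m) or (horizontal distance between jar3 and pocket3 below 0.006 m and z of jar3 in the frame of pocket3 below 0.006 m) or (horizontal distance between jar3 and pocket4 below 0.006 m and z of jar3 in the frame of pocket4 below 0.006 m) or (horizontal distance between jar3 and pocket5 below 0.006 m and z of jar3 in the frame of pocket5 below 0.006 m)) and ((horizontal distance between jar4 and pocket1 below 0.006 m and z of jar4 in the frame of pocket1 below 0.006 m) or (horizontal distance between jar4 and pocket2 below 0.006 m and z of jar4 in the frame of pocket2 below 0.006 m) or (horizontal distance between jar4 and pocket3 below 0.006 m and z of jar4 in the frame of pocket3 below 0.006 m) or (horizontal distance between jar4 and pocket4 below 0.006 m and z of jar4 in the frame of pocket4 below 0.006 m) or (horizontal distance between jar4 and pocket5 below 0.006 m and z of jar4 in the frame of pocket5 below 0.006 m)) and ((horizontal distance between jar5 and pocket1 below 0.006 m and z of jar5 in the frame of pocket1 below 0.006 m) or (horizontal distance between jar5 and pocket2 below 0.006 m and z of jar5 in the frame of pocket2 below 0.006 m) or (horizontal distance between jar5 and pocket3 below 0.006 m and z of jar5 in the frame of pocket3 below 0.006 m) or (horizontal distance between jar5 and pocket4 below 0.006 m and z of jar5 in the frame of pocket4 below 0.006 m) or (horizontal distance between jar5 and pocket5 below 0.006 m and z of jar5 in the frame of pocket5 below 0.006 m))), for 0.3 s.
2. the gas tap is fully open (value of joint tap above 1.45 rad), for 0.2 s.
3. the scanner is held still, 60 to 140 mm from the block's label, its line of sight within 15 mm of the middle and 0.28 rad of square (x of block_label in the frame of scan_window between 0.06 and 0.14 m and y of block_label in the frame of scan_window between -0.015 and 0.015 m and z of block_label in the frame of scan_window between -0.015 and 0.015 m and angle between the x axis of scan_window and the z axis of block_label, either way round below 0.28 rad and z of scan_window in the frame of block_label above 0.05 m and linear speed of scanner below 0.02 m/s), for 0.8 s.
4. the scanner is held still, 60 to 140 mm from the gas tap's tag, its line of sight within 15 mm of the middle and 0.28 rad of square (x of tap_tag in the frame of scan_window between 0.06 and 0.14 m and y of tap_tag in the frame of scan_window between -0.015 and 0.015 m and z of tap_tag in the frame of scan_window between -0.015 and 0.015 m and angle between the x axis of scan_window and the z axis of tap_tag, either way round below 0.28 rad and z of scan_window in the frame of tap_tag above 0.05 m and linear speed of scanner below 0.02 m/s), for 0.8 s.
At the end, for the whole second after the job is handed in: Every jar present rests in a pocket (axis within 6 mm of the pocket's, underside within 6 mm of its floor, upright within 0.15 rad), the tap is beyond 1.45 rad, and the scanner lies flat and at rest on the bench, its origin within 40 mm of the mat's centre (all of step 1 and value of joint tap above 1.45 rad and horizontal distance between scanner and mat below 0.04 m and height (world z) of scanner below 0.006 m and angle between scanner's own z axis and vertical below 0.1 rad and linear speed of each of scanner, jar1, jar2, jar3, jar4, jar5 below 0.02 m/s); the robot touches nothing.
It fails at once if a bystander is pushed away (over 50 mm) or tipped over (distance of any of dropper, beaker, pipettor, reagent from where it was at the start of the episode above 0.05 m or angle between any of dropper, beaker, pipettor, reagent's own z axis and vertical above 0.6 rad).
Of jar1, jar2, jar3, jar4, jar5 only 3 to 5 are there at a start; the rules pass over those that are not, and their reading is None.
At some moment in a run one of jar1, jar2, jar3, jar4, jar5, scanner may be knocked a few centimetres aside while the robot is not near it.
It also fails if it takes over 210 s, if anything falls off the work surface, if the arm or the gripper's body presses on something with over 40 N, if the wrist force passes 120 N, or if a joint passes its speed limit or range.

## Robot

A 6-joint arm with a two-finger parallel gripper is mounted at the origin on the work surface. World frame = base frame: x ahead of the robot, y to its left, z up, the work surface at z = 0. Lengths are in m, angles in rad, forces in N, time in s.
With the tool pointing down it reaches from about 0.425 to 0.95 m from the base axis. Payload 3.5 kg.
Tool frame: the origin (TCP) lies midway between the tips of the shut fingers; the grasp point (between the pads) lies 19 mm behind it (robot.grip_depth is the distance from the TCP to the grasp point, in m); x points along the fingers, y is the direction in which the jaws open and shut, and the axes are right-handed (so a half turn about x gives the same grasp; the last joint's range is limited). The gripper opens to 85 mm and grips with 20 to 120 N. Pads are 22 mm wide; open, the fingers measure 114 mm over their backs; the gripper's body (76 mm by 85 mm) begins 54 mm behind the grasp point. The pads swing forward as they close: fully open they stand 13 mm farther back than shut.
Start: joints at [-1.311, 0.286, 1.577, -0, 1.279, -0.15], TCP at [0.269, -0.619, 0.231] pointing down, gripper open.
Joint ranges: [-2.77, 2.77], [-0.9, 2.22], [0.21, 2.48], [-1.53, 4.67], [0.24, 2.81], [-2.84, 2.84]. Speed limits (rad/s): [2.79, 2.79, 3.14, 3.14, 3.14, 3.14].

## Interface

Orientations are given as a 3x3 rotation matrix whose columns are the frame's x, y, z axes.
In Python, from plant import robot, vision, order gives the robot as it stands. Calls block until the motion is done:
- robot.goto(position, orientation): joint-space move of the TCP to a pose.
- robot.servo_line(position, ori=None, v=0.15): straight line of the TCP; ori=None keeps the orientation; v is the mean speed in m/s.
- robot.move_joints(angles): joint-space move.
- robot.move_gripper(opening): opening from 0.0 (shut) to 1.0 (fully open); the grip force is fixed at half the most; returns when the fingers have stopped.
- robot.dwell(seconds).
- robot.inverse_kinematics(position, orientation): joint angles nearest the present ones, or None.
- vision.camera(name): name is "scene" or "top"; returns a dict with "frame" (384x512x3 uint8, red, green, blue), "fx", "fy", "cx", "cy" (pixels), "position" and "attitude" of the camera in the world. Camera axes: x right, y up, looking along -z (the intrinsics and any distortion apply to the point x, -y, -z); pixel columns grow to the right and rows downward; lengths in m; the calibration is good to about 2 mm. A picture is of the moment at which its call begins. There is no depth.
A pose or a line that the arm cannot do raises robot.PlanningError and nothing moves.
- order.job_done(): hands the job in, once; it reports no verdict.
Readings, each from a call of its own:
- robot.read_time(): time.
- robot.read_joints(): joint angles.
- robot.read_dq(): joint speeds.
- robot.read_joint_efforts(): joint torques, N m.
- robot.read_position(): TCP position.
- robot.read_tcp_rot(): TCP orientation.
- robot.read_wrist_force(): force on the tool from outside, world axes, zero at the start.
- robot.read_torque(): the same for the moment, N m.
- robot.read_gripper_width(): opening from 0.0 (shut) to 1.0 (fully open).
Only numpy, scipy, OpenCV 4.12 (cv2) and the standard library are available. Lean on these libraries where they do the work, as an engineer would, in place of code of your own. Each camera call takes 0.05 s, during which the arm holds its last target.

## Working session

There is one attempt and no reset: what is moved stays moved. The work goes in short steps, each a Python script; the robot and the scene stay as the last script left them, time stands still between calls to the robot, and variables do not carry over. Pictures are saved under pics/ and viewed, and the job is handed in when it is done.

```bash
ls; mkdir -p pics
python3 - <<'E'
from plant import robot, vision, order
import cv2
for n in("scene","top"):
    c=vision.camera(n); print(n,{k:(v if k!="frame" else 0) for k,v in c.items()})
    cv2.imwrite(f"pics/{n}0.png",c["frame"][:,:,::-1])
print(robot.read_time())
E
```

```text
pics
scene {'frame': 0, 'fx': 355.4605779250985, 'fy': 355.4605779250985, 'cx': 255.07774538123616, 'cy': 192.79292597811587, 'position': array([ 1.25049103, -0.1927343 ,  0.72276578]), 'attitude': array([[ 3.39645108e-01, -5.86664471e-01,  7.35163926e-01],
       [ 9.40553425e-01,  2.12412147e-01, -2.65028932e-01],
       [-6.74689344e-04,  7.81476729e-01,  6.23934024e-01]])}
top {'frame': 0, 'fx': 405.98395427805576, 'fy': 405.98395427805576, 'cx': 252.73401841062233, 'cy': 196.19507616416095, 'position': array([0.45251024, 0.05773068, 1.39084387]), 'attitude': array([[-0.01973411,  0.9965399 , -0.08073901],
       [-0.99979425, -0.02004845, -0.00308442],
       [-0.00469244,  0.08066153,  0.9967305 ]])}
0.1
```

View pics/scene0.png

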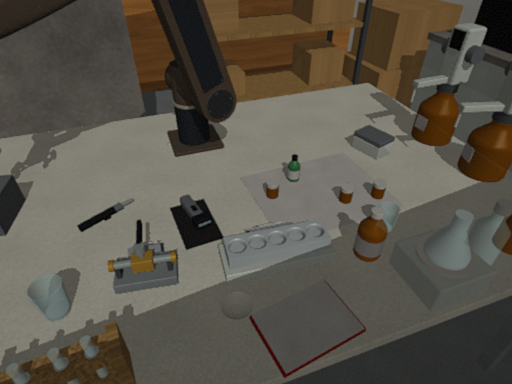

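View pics/top0.png

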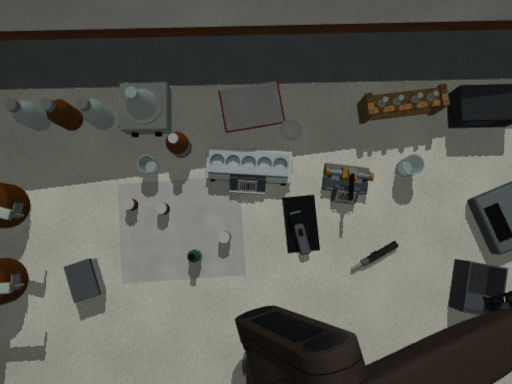

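Run:
```python
import cv2
a=cv2.imread("pics/top0.png")
cv2.imwrite("pics/z1.png",cv2.resize(a[140:290,110:260],None,fx=4,fy=4,interpolation=cv2.INTER_CUBIC))
cv2.imwrite("pics/z2.png",cv2.resize(a[140:280,200:400],None,fx=4,fy=4,interpolation=cv2.INTER_CUBIC))
b=cv2.imread("pics/scene0.png")
cv2.imwrite("pics/z3.png",cv2.resize(b[140:300,80:280],None,fx=4,fy=3.7,interpolation=cv2.INTER_CUBIC))
```

```text
(no output)
```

View pics/z1.png

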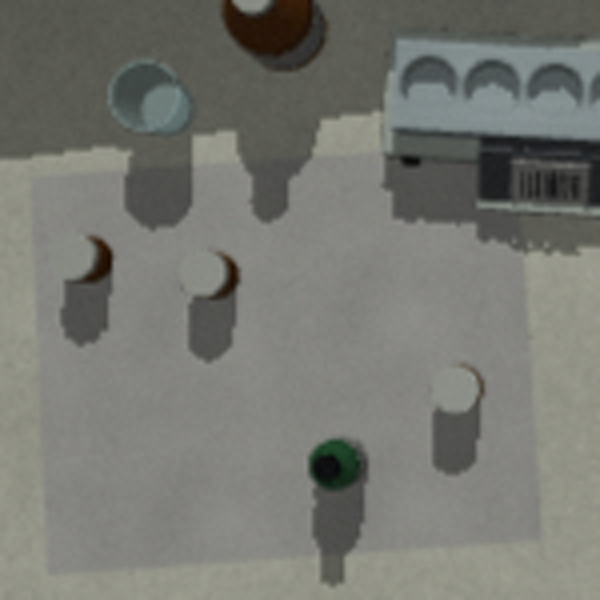

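View pics/z2.png

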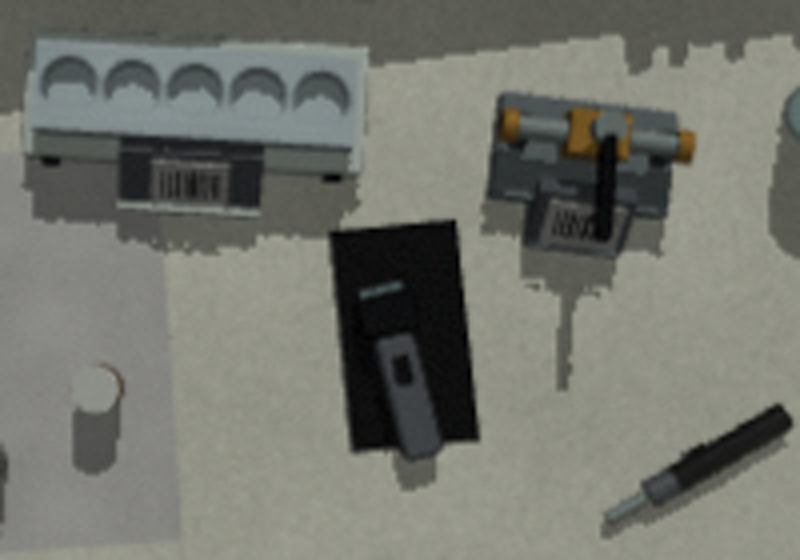

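View pics/z3.png

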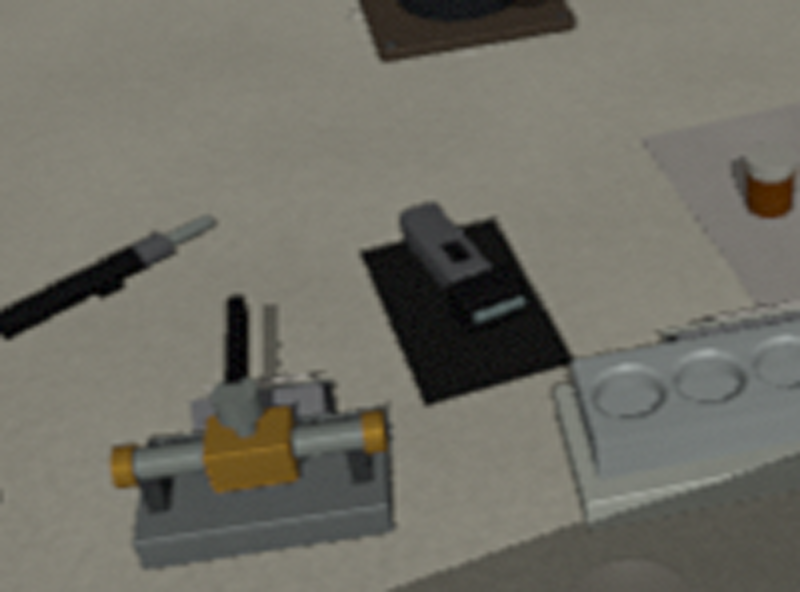

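```bash
cat > h.py <<'E'
from plant import robot, vision, order
import numpy as np, cv2
def ray(c,u,v):
    d=np.array([(u-c["cx"])/c["fx"],-(v-c["cy"])/c["fy"],-1.0])
    return np.array(c["position"]),np.array(c["attitude"])@d
def onz(c,u,v,z):
    p,d=ray(c,u,v); return p+d*(z-p[2])/d[2]
def proj(c,P):
    q=np.array(c["attitude"]).T@(np.asarray(P,float)-c["position"])
    return c["cx"]+c["fx"]*q[0]/-q[2], c["cy"]-c["fy"]*q[1]/-q[2]
def tri(c1,a,c2,b):
    p,d=ray(c1,*a);q,e=ray(c2,*b);d=d/np.linalg.norm(d);e=e/np.linalg.norm(e)
    s=np.linalg.lstsq(np.c_[d,-e],q-p,rcond=None)[0]
    A=p+d*s[0];B=q+e*s[1]; return (A+B)/2,np.linalg.norm(A-B)
def down(a):  # tool x down, jaws (tool y) along yaw a
    y=np.array([np.cos(a),np.sin(a),0]);x=np.array([0,0,-1.]);return np.c_[x,y,np.cross(x,y)]
def zoom(c,name,u0,u1,v0,v1,s):
    f=c["frame"][v0:v1,u0:u1,::-1]; cv2.imwrite(name,cv2.resize(f,None,fx=s,fy=s,interpolation=cv2.INTER_CUBIC))
E
python3 - <<'E'
from h import *
t=vision.camera("top");s=vision.camera("scene")
zoom(t,"pics/zb.png",202,298,142,198,8)
zoom(s,"pics/zbs.png",214,336,215,275,6.5)
zoom(t,"pics/zt.png",315,380,155,210,10)
f=t["frame"].astype(int)
# white caps in mat region
hsv=cv2.cvtColor(t["frame"],cv2.COLOR_RGB2HSV)
print(f[238,224],f[238,235],f[208,163])
E
```

```text
[141 143 137] [131 130 126] [138 141 134]
```

View pics/zb.png

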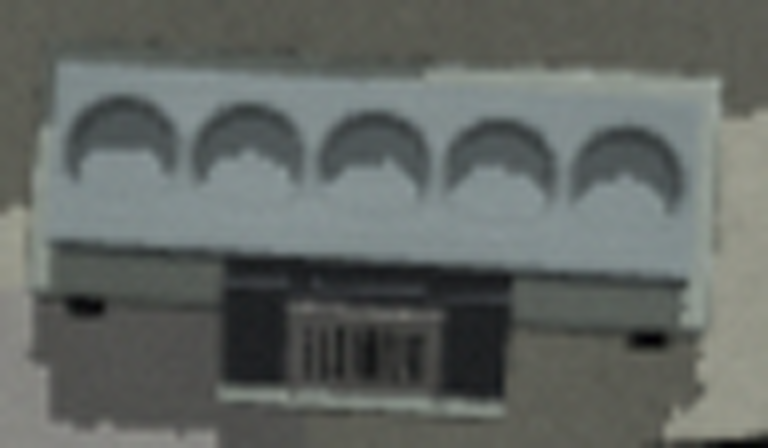

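View pics/zbs.png

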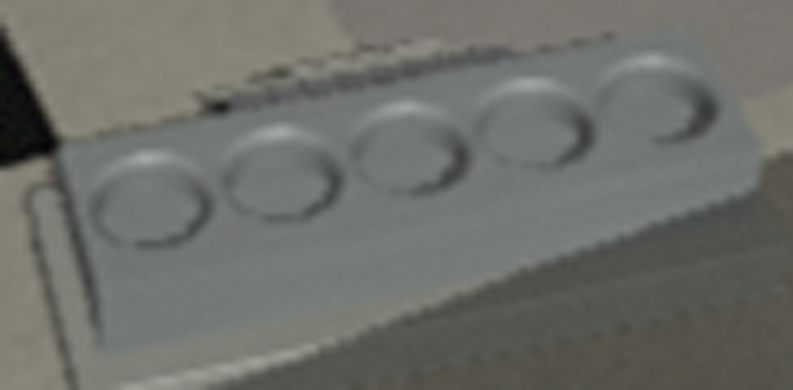

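View pics/zt.png

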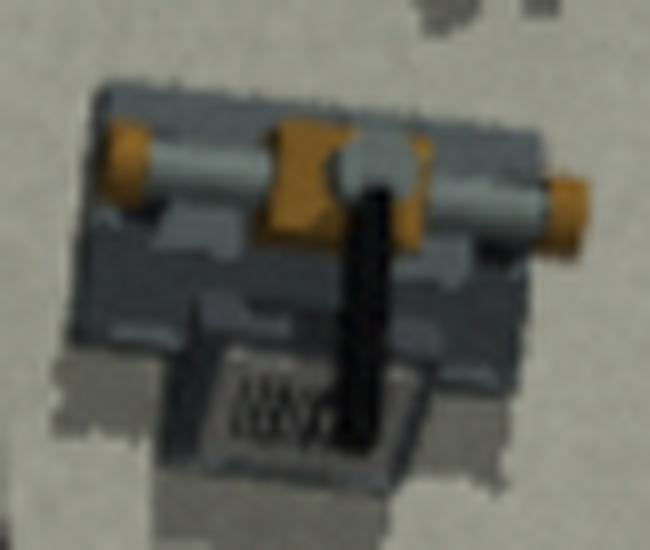

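```bash
cat > meas.py <<'E'
from h import *
t=vision.camera("top");s=vision.camera("scene")
def uz(z,o,k): return (z+.5)/k-.5+o
T=lambda x,y:(uz(x,202,8),uz(y,142,8)); S=lambda x,y:(uz(x,214,6.5),uz(y,215,6.5))
Pt=[onz(t,*T(123+126.25*i,151+7.75*i),.07) for i in range(5)]
print("top",np.round(Pt[0],4),np.round(Pt[4],4),np.linalg.norm(Pt[4]-Pt[0]))
for a in [(152,199),(659,99)]: print("scene",np.round(onz(s,*S(*a),.07),4))
print(tri(t,T(123,151),s,S(659,99)),tri(t,T(628,182),s,S(152,199)))
print("label",[np.round(onz(t,*T(*q),.051),4) for q in [(365,348)]])
U=lambda x,y:(uz(x,315,10),uz(y,155,10))
print("base corners",[np.round(onz(t,*U(*q),.03),4) for q in [(100,85),(540,132),(515,392),(75,345)]])
print("lever tip",np.round(onz(t,*U(352,450),.11),4),"hub",np.round(onz(t,*U(377,165),.12),4), "lever mid",np.round(onz(t,*U(362,330),.12),4))
print("tag", np.round(onz(t,*U(315,420),.051),4))
# caps
f=t["frame"]
for u,v in [(131,204),(163,208),(224,238)]:
    w=f[v-14:v+15,u-14:u+15].astype(float)
    print(w[14].astype(int).tolist()[::1][4:25])
E
python3 meas.py
```

```text
top [0.6798 0.1772 0.07  ] [ 0.6627 -0.03    0.07  ] 0.20788759109843502
scene [ 0.6623 -0.0287  0.07  ]
scene [0.6797 0.1787 0.07  ]
(array([0.68001274, 0.17772075, 0.07057602]), np.float64(0.0012576219014319718)) (array([ 0.66276921, -0.02938367,  0.07072235]), np.float64(0.0011495184510200039))
label [array([0.5985, 0.0795, 0.051 ])]
base corners [array([ 0.6703, -0.1831,  0.03  ]), array([ 0.6512, -0.3311,  0.03  ]), array([ 0.5633, -0.3189,  0.03  ]), array([ 0.5822, -0.1717,  0.03  ])]
lever tip [ 0.5395 -0.2446  0.11  ] hub [ 0.6287 -0.2536  0.12  ] lever mid [ 0.5765 -0.2468  0.12  ]
tag [ 0.5537 -0.2467  0.051 ]
[[130, 130, 127], [132, 135, 128], [135, 139, 131], [134, 139, 130], [135, 139, 131], [135, 138, 131], [136, 139, 132], [138, 140, 133], [136, 140, 131], [137, 141, 133], [135, 138, 131], [136, 140, 133], [104, 107, 102], [68, 59, 49], [46, 28, 14], [40, 19, 5], [33, 19, 7], [101, 96, 90], [129, 128, 125], [133, 132, 129], [135, 134, 130]]
[[130, 130, 127], [130, 131, 126], [134, 136, 129], [139, 141, 135], [137, 141, 133], [139, 142, 135], [136, 140, 133], [134, 139, 131], [138, 139, 133], [135, 138, 131], [138, 141, 134], [139, 141, 135], [137, 139, 133], [90, 94, 88], [50, 38, 29], [38, 16, 4], [75, 64, 54], [124, 122, 118], [135, 136, 131], [133, 132, 130], [135, 135, 131]]
[[132, 132, 128], [133, 133, 128], [132, 132, 128], [130, 130, 127], [138, 142, 134], [140, 144, 136], [141, 145, 136], [140, 144, 136], [140, 143, 135], [142, 144, 136], [142, 144, 138], [139, 142, 135], [140, 143, 136], [142, 146, 139], [139, 142, 134], [119, 114, 103], [81, 75, 64], [121, 120, 114], [129, 130, 126], [130, 131, 126], [131, 132, 128]]
```

```bash
cat >> h.py <<'E'
def caps(t,box=(112,255,180,285),z=.054):
    f=t["frame"].astype(np.float32); g=cv2.GaussianBlur(2*f[...,1]-f[...,0]-f[...,2],(3,3),0)
    m=((g>8)&(f[...,1]>110)).astype(np.uint8); u0,u1,v0,v1=box; k=np.zeros_like(m);k[v0:v1,u0:u1]=m[v0:v1,u0:u1]
    k=cv2.morphologyEx(k,cv2.MORPH_OPEN,np.ones((3,3)))
    n,l,st,ce=cv2.connectedComponentsWithStats(k)
    return [(st[i].tolist(),np.round(ce[i],2).tolist(),np.round(onz(t,*ce[i],z)[:2],4).tolist()) for i in range(1,n) if st[i][4]>40]
E
python3 - <<'E'
from h import *
t=vision.camera("top");s=vision.camera("scene")
for c in caps(t): print(c, np.round(proj(s,[*c[2],.054]),1), np.round(proj(s,[*c[2],.0]),1))
print(onz(t,194,256,.09))
zoom(s,"pics/zj.png",250,410,140,220,4.9)
E
```

```text
([112, 180, 30, 105, 901], [116.69, 232.12], [0.4514, 0.5111]) [371.8 164.2] [368.6 177.3]
([123, 199, 10, 10, 87], [127.45, 203.54], [0.5448, 0.4762]) [379.6 182.1] [375.9 195.5]
([155, 203, 11, 11, 94], [159.96, 207.67], [0.529, 0.3687]) [347.  186.3] [344.2 199.8]
([196, 202, 59, 83, 1363], [240.52, 252.34], [0.3776, 0.1054]) [250.2 176.3] [250.4 189.6]
([219, 232, 10, 11, 95], [223.36, 236.94], [0.4288, 0.1608]) [272.3 181.8] [271.8 195.2]
([135, 279, 55, 6, 239], [165.87, 282.19], [0.286, 0.3498]) [306.3 148.4] [305.  161.1]
[0.37093767 0.25219736 0.09      ]
```

View pics/zj.png

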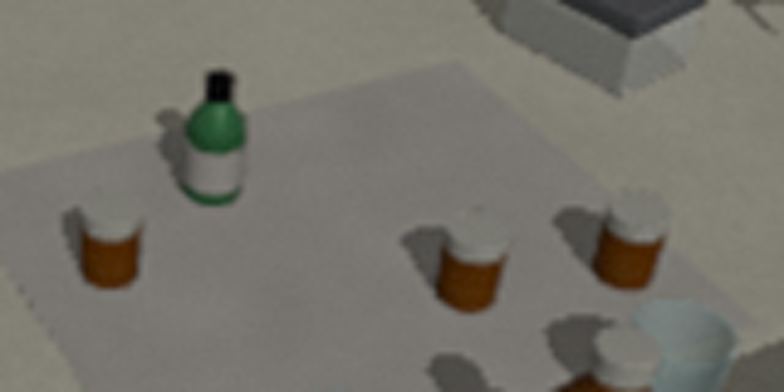

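```bash
cat >> h.py <<'E'
PK=[np.array([.6798+(.6627-.6798)*i/4,.1777+(-.0296-.1777)*i/4]) for i in range(5)]
BY=-0.0833
def R(): return np.round(robot.read_position(),4),robot.read_time()
def pick(xy,yaw,h=.020,up=.25):
    robot.move_gripper(1.0)
    robot.goto([*xy,.13],down(yaw)); robot.servo_line([*xy,h+.003],v=.12)
    robot.servo_line([*xy,h],v=.05)
    robot.move_gripper(0.0); print("w1",robot.read_gripper_width())
    robot.move_gripper(.66); 
    y2=yaw+np.pi/2
    q=[robot.inverse_kinematics([*xy,h],down(y)) for y in (yaw+np.pi/2,yaw-np.pi/2)]
    c=robot.read_joints(); q=min([k for k in q if k is not None],key=lambda k:np.abs(np.array(k)-c).max()); robot.move_joints(q)
    robot.move_gripper(0.0); print("w2",robot.read_gripper_width(),R())
    robot.servo_line([*xy,up],v=.2); print("held",robot.read_gripper_width())
def place(i,h=.020,yaw=BY):
    p=PK[i]
    robot.goto([*p,.22],down(yaw)); robot.servo_line([*p,.052+h+.026],v=.15); robot.dwell(.2)
    f0=np.array(robot.read_wrist_force())
    for z in (.020,.016,.012,.008,.005,.003,.001):
        robot.servo_line([*p,.052+h+z],v=.04); f=np.array(robot.read_wrist_force())-f0
        print(z,np.round(f,1))
        if f[2]>15: break
E
python3 - <<'E'
from h import *
t=vision.camera("top")
print("reagent",onz(t,173,139,.15),"beaker",onz(t,148,164,.06), robot.read_tcp_rot())
pick((.4288,.1608),np.pi/2)
E
```

```text
reagent [0.73612077 0.30555598 0.15      ] beaker [0.67432157 0.40677089 0.06      ] [[-4.03107889e-05  3.98410226e-01 -9.17207332e-01]
 [ 1.79028247e-04 -9.17207315e-01 -3.98410227e-01]
 [-9.99999983e-01 -1.80266252e-04 -3.43533341e-05]]
w1 0.45222268345859895
w2 0.450432553451231 (array([0.4292, 0.1609, 0.0203]), 7.2833)
held 0.4520356682812808
```

Run:
```python
from h import *
place(2); print(R(), robot.read_gripper_width())
s=vision.camera("scene"); zoom(s,"pics/p1.png",214,336,190,275,6.5)
```

```text
0.02 [-0.8  0.1 -0.6]
0.016 [0.1 0.3 0.4]
0.012 [0.7 0.2 0.9]
0.008 [0.7 0.6 0.6]
0.005 [ 0.5  0.5 -0.1]
0.003 [ 0.4 -0.2  0.6]
0.001 [0.1 0.7 0.2]
(array([0.6711, 0.074 , 0.0728]), 12.5667) 0.4545619647400575
```

View pics/p1.png

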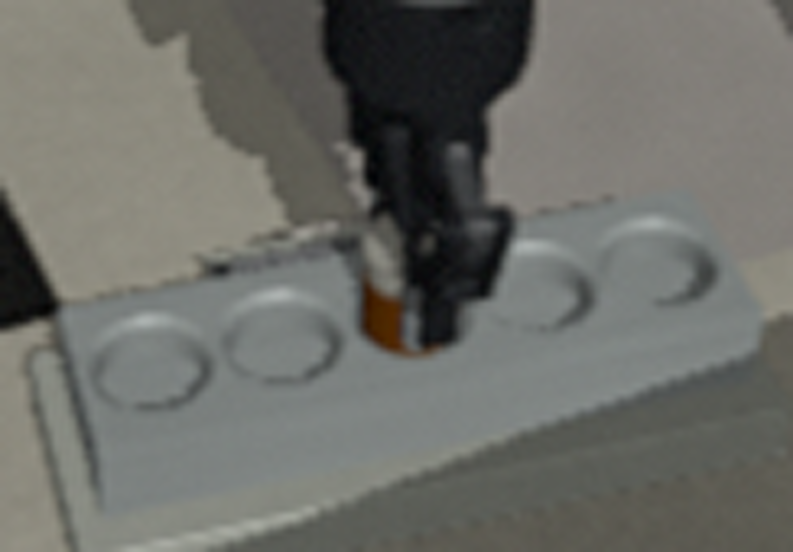

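The jar is seated in pocket 3 without contact force. I'll release it and go for the next jar.

```bash
cat >> h.py <<'E'
def release(i):
    robot.move_gripper(.75); p=robot.read_position(); robot.servo_line([p[0],p[1],.22],v=.2)
def near(xy,r=.08):
    t=vision.camera("top"); L=[c for c in caps(t) if 60<c[0][4]<130 and max(c[0][2:4])<15]; print(L)
    return [c[2] for c in L if np.hypot(*(np.array(c[2])-xy))<r]
E
python3 - <<'E'
from h import *
release(2)
L=near((.529,.3687),.06); assert len(L)==1,L
pick(L[0],.0); place(4); release(4)
L=near((.5448,.4762),.06); print(L,R())
t=vision.camera("top"); cv2.imwrite("pics/t3.png",t["frame"][:,:,::-1])
E
```

```text
[([122, 199, 12, 10, 98], [127.31, 203.59], [0.5446, 0.4766]), ([155, 202, 11, 12, 99], [159.82, 207.58], [0.5293, 0.3691])]
w1 0.45545232718616196
w2 0.4495594017786043 (array([0.5296, 0.3692, 0.0203]), 19.3417)
held 0.44739283205090896
0.02 [2.  0.5 0.9]
0.016 [ 1.8 -0.1  1.1]
0.012 [0.6 0.4 1.5]
0.008 [0.8 0.5 0.4]
0.005 [1.7 0.9 0.8]
0.003 [ 0.5 -0.1  0.4]
0.001 [ 1.2  0.3 -0. ]
[([123, 198, 10, 11, 93], [127.43, 203.41], [0.5452, 0.4762])]
[[0.5452, 0.4762]] (array([ 0.6617, -0.0294,  0.2175]), 26.4667)
```

View pics/t3.png

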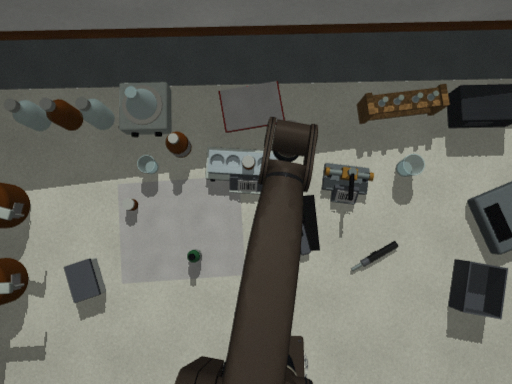

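Run:
```python
from h import *
pick((.5452,.4762),.0); place(1); release(1)
robot.goto([.52,.30,.28],down(0)); print(R())
t=vision.camera("top"); cv2.imwrite("pics/t4.png",t["frame"][:,:,::-1])
zoom(t,"pics/t4b.png",190,390,140,270,4)
s=vision.camera("scene"); zoom(s,"pics/s4b.png",214,336,190,275,6.5)
```

```text
w1 0.4528285800090865
w2 0.45162790397546415 (array([0.5454, 0.4763, 0.0203]), 32.5667)
held 0.45129018405884935
0.02 [0.4 0.7 0.4]
0.016 [-0.5 -0.4  1.7]
0.012 [-0.1 -0.3  0.7]
0.008 [ 0.3 -0.9 -0.3]
0.005 [-0.6 -0.2  0.8]
0.003 [0.4 0.1 0.4]
0.001 [ 1.8  0.1 -0.5]
(array([0.5204, 0.2993, 0.279 ]), 40.4333)
```

View pics/t4b.png

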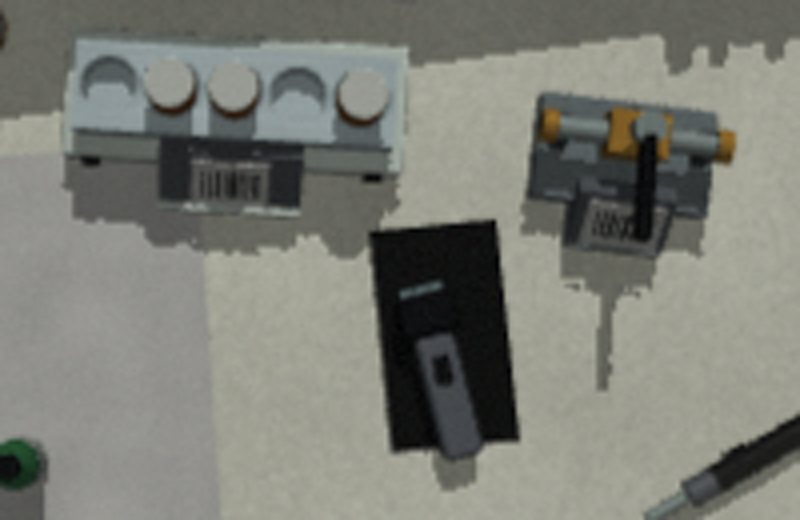

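View pics/s4b.png

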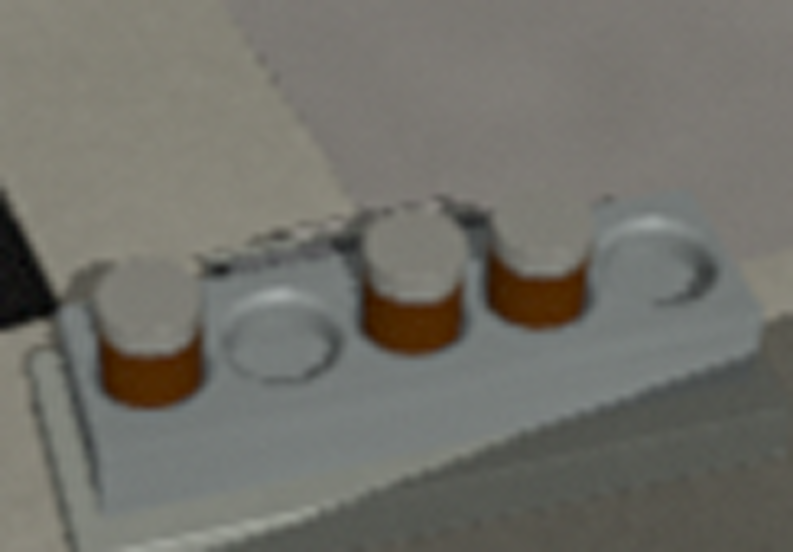

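View pics/t4.png

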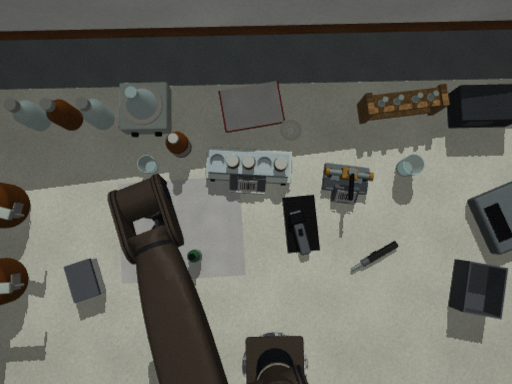

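Run:
```python
from h import *
H=np.array([.6287,-.2536]);psi=-.130;r=.062
def pose(th):
    a=psi+np.pi+th  # lever direction
    return H+r*np.array([np.cos(a),np.sin(a)]), down(a-np.pi/2)
p,o=pose(0)
robot.move_gripper(.33)
print(robot.read_gripper_width())
# choose wrist branch that stays in range for the whole turn
robot.goto([.5,-.2,.28],o)
for sgn in (1,):
    for th in (0,.8,1.7):
        pp,oo=pose(th); q=robot.inverse_kinematics([*pp,.085],oo); print(th,None if q is None else np.round(q,2))
print(np.round(robot.read_joints(),2))
```

```text
0.32720555764638115
0 [-0.57  0.32  1.82 -0.    1.   -2.01]
0.8 None
1.7 [-0.61  0.49  1.6  -0.    1.06  2.53]
[-0.57 -0.05  1.86  0.    1.34 -2.01]
```

Run:
```python
from h import *
H=np.array([.6287,-.2536]);psi=-.130;r=.062
def pose(th):
    a=psi+np.pi+th
    return H+r*np.array([np.cos(a),np.sin(a)]), down(a+np.pi/2)
p,o=pose(0)
robot.goto([*p,.19],o); robot.servo_line([*p,.085],v=.1); robot.dwell(.2)
f0=np.array(robot.read_wrist_force()); print(R(),np.round(f0,1))
for th in np.arange(.2,1.71,.15):
    p,o=pose(th); robot.servo_line([*p,.085],ori=o,v=.06)
    f=np.array(robot.read_wrist_force())-f0; print(round(th,2),np.round(f,1))
    if np.hypot(f[0],f[1])>15: break
robot.dwell(.3); print(np.round(np.array(robot.read_wrist_force())-f0,1), R())
s=vision.camera("scene"); zoom(s,"pics/s5.png",90,210,210,300,6)
```

```text
(array([ 0.5676, -0.2458,  0.0858]), 47.05) [0.3 0.2 0.6]
0.2 [-0.8  0.1 -0.6]
0.35 [-1.5 -0.3 -0.8]
0.5 [-0.8  0.1 -1.2]
0.65 [-0.1 -0.6 -1. ]
0.8 [-1.5 -0.3 -0.8]
0.95 [-0.4  0.9  0.6]
1.1 [ 0.2 -0.2  0.2]
1.25 [-0.2 -0.8  0.3]
1.4 [ 0.  -0.2  0. ]
1.55 [ 0.2  0.3 -0.7]
1.7 [-4.5 -0.1  1.2]
[-4.9  1.7  0.5] (array([ 0.6273, -0.3153,  0.0846]), 50.7917)
```

View pics/s5.png

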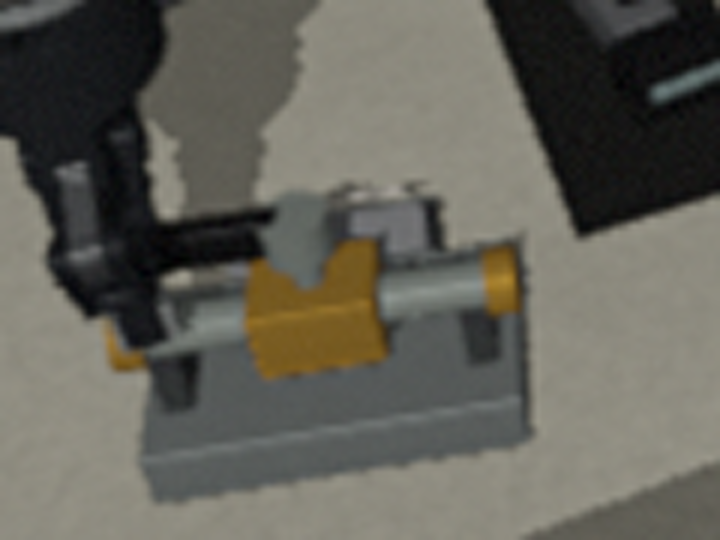

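Run:
```python
from h import *
H=np.array([.6287,-.2536]);psi=-.130;r=.062
def pose(th):
    a=psi+np.pi+th
    return H+r*np.array([np.cos(a),np.sin(a)]), down(a+np.pi/2)
for th in (1.74,1.78):
    p,o=pose(th); robot.servo_line([*p,.085],ori=o,v=.04); robot.dwell(.2); print(np.round(robot.read_wrist_force(),1))
for th in (1.64,):
    p,o=pose(th); robot.servo_line([*p,.085],ori=o,v=.04)
robot.servo_line([*p,.22],v=.15)
robot.goto([.5,-.45,.25],o)
t=vision.camera("top"); cv2.imwrite("pics/t6.png",t["frame"][:,:,::-1]); print(R())
zoom(t,"pics/t6a.png",275,385,150,260,5.4)
```

```text
[-12.9   2.7   5.9]
[-20.9   4.2  10.3]
(array([ 0.5008, -0.4487,  0.249 ]), 53.975)
```

View pics/t6a.png

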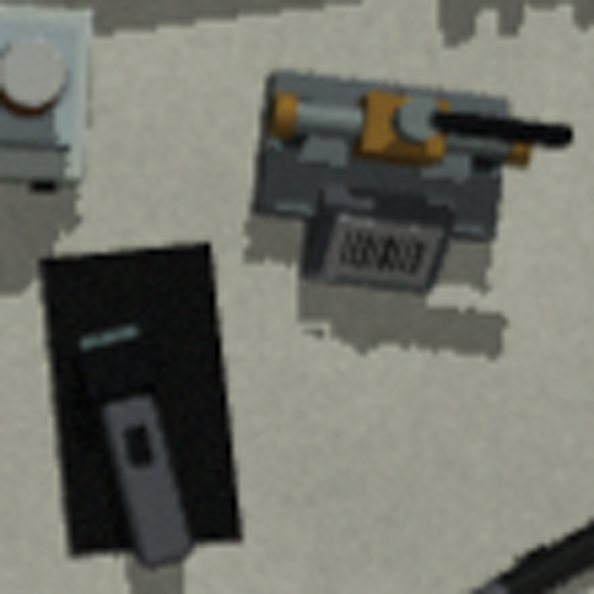

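Run:
```python
from h import *
t=vision.camera("top"); s=vision.camera("scene")
Z=lambda x,y:((x+.5)/5.4-.5+275,(y+.5)/5.4-.5+150)
g=lambda q,z:onz(t,*Z(*q),z)
fr=g((129.5,398.5),.03);bk=g((167.5,557),.03)
print("front",fr,"back",bk,np.linalg.norm(fr-bk)); d=fr-bk; print("yaw",np.arctan2(d[1],d[0]))
print("orig from front",fr-d/np.linalg.norm(d)*.018,"from back",bk+d/np.linalg.norm(d)*.087)
print("window top",g((109,338),.03))
m=[g(q,0) for q in [(40,260),(210,243),(242,541),(70,557)]]
print("mat",np.mean(m,0),[np.round(k,3) for k in m]); e=m[0]-m[3]; print("matyaw",np.arctan2(e[1],e[0]))
print("tag",g((384,250),.051), [np.round(g(q,z),4) for q,z in zip([(338,212),(448,222),(430,287),(322,278)],[.0665,.0665,.0355,.0355])])
zoom(s,"pics/s7.png",160,240,180,255,7)
o=fr-d/np.linalg.norm(d)*.018; x=d/np.linalg.norm(d)
for k in(-.087,.018,.053): P=o+x*k; print(k, np.round(proj(s,[P[0],P[1],.03]),1))
```

```text
front [ 0.46847138 -0.08947501  0.03      ] back [ 0.37070405 -0.11003878  0.03      ] 0.09990655356564426
yaw 0.20731176896905926
orig from front [ 0.4508568  -0.09317995  0.03      ] from back [ 0.45584118 -0.09213157  0.03      ]
window top [ 0.50616837 -0.0778442   0.03      ]
mat [ 0.46809813 -0.0996106   0.        ] [array([ 0.558, -0.038,  0.   ]), array([ 0.566, -0.147,  0.   ]), array([ 0.378, -0.161,  0.   ]), array([ 0.37 , -0.052,  0.   ])]
matyaw 0.07484426968952276
tag [ 0.5558732  -0.24560018  0.051     ] [array([ 0.5783, -0.2151,  0.0665]), array([ 0.5709, -0.2815,  0.0665]), array([ 0.5335, -0.2767,  0.0355]), array([ 0.5405, -0.2101,  0.0355])]
-0.087 [183.2 194.4]
0.018 [197.3 213.6]
0.053 [202.5 220.6]
```

View pics/s7.png

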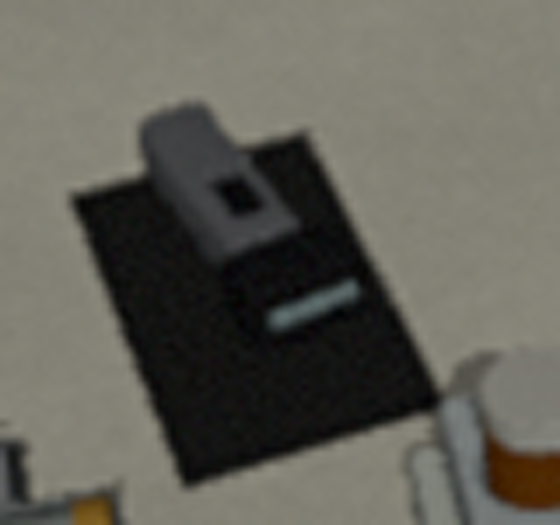

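```bash
cat >> h.py <<'E'
GX=-.010; GZ=.004
SG=-1 # tool-y sign rel. scanner y
def sc(o,yaw):  # scanner origin pose -> TCP pose
    x=np.array([np.cos(yaw),np.sin(yaw),0]); return np.asarray(o)+GX*x+[0,0,GZ], down(yaw+SG*np.pi/2)
def scanpose(L,yaw,dist=.10):
    x=np.array([np.cos(yaw),np.sin(yaw),0]); n=(-x+[0,0,1])/np.sqrt(2)
    return sc(np.asarray(L)+dist*n-.053*x-[0,0,.016],yaw)
BL=np.array([.5985,.0799,.051]); TG=np.array([.5556,-.2455,.051]); TY=-.125
MAT=np.array([.468,-.0996,0]); MY=.075
E
python3 - <<'E'
from h import *
import h
for sg in (-1,1):
    h.SG=sg; print(sg,[None if q is None else np.round(q,2) for q in [robot.inverse_kinematics(*p) for p in (sc([.4535,-.092,0],.222),scanpose(BL,BY),scanpose(TG,TY),sc(MAT,MY))]])
E
```

```text
-1 [array([-0.43,  0.13,  2.24, -0.  ,  0.77,  0.92]), array([-0.02, -0.02,  2.16, -0.  ,  1.01,  1.63]), array([-0.71, -0.  ,  2.14, -0.  ,  1.01,  0.99]), array([-0.43,  0.16,  2.2 , -0.  ,  0.77,  1.06])]
1 [array([-0.43,  0.13,  2.24, -0.  ,  0.77, -2.23]), array([-0.02, -0.02,  2.16, -0.  ,  1.01, -1.51]), array([-0.71, -0.  ,  2.14, -0.  ,  1.01, -2.15]), array([-0.43,  0.16,  2.2 , -0.  ,  0.77, -2.08])]
```

Run:
```python
from h import *
robot.move_gripper(.8)
p,o=sc([.4535,-.092,0],.222)
robot.goto([p[0],p[1],.15],o); 
robot.servo_line([p[0],p[1],p[2]+.02],v=.12); robot.servo_line(p,v=.04); robot.dwell(.1); print(np.round(robot.read_wrist_force(),1),R())
robot.move_gripper(0); print(robot.read_gripper_width(),R())
robot.servo_line([p[0],p[1],p[2]+.08],v=.08); robot.dwell(.2); print(robot.read_gripper_width(),np.round(robot.read_wrist_force(),1))
s=vision.camera("scene"); zoom(s,"pics/s8.png",130,260,130,255,5)
```

```text
[-0.  -0.2  0.8] (array([ 0.4439, -0.0943,  0.0041]), 58.025)
0.3867162938587636 (array([ 0.4443, -0.0944,  0.0045]), 58.4333)
0.383146568318577 [ 0.9 -0.5 -0.7]
```

View pics/s8.png

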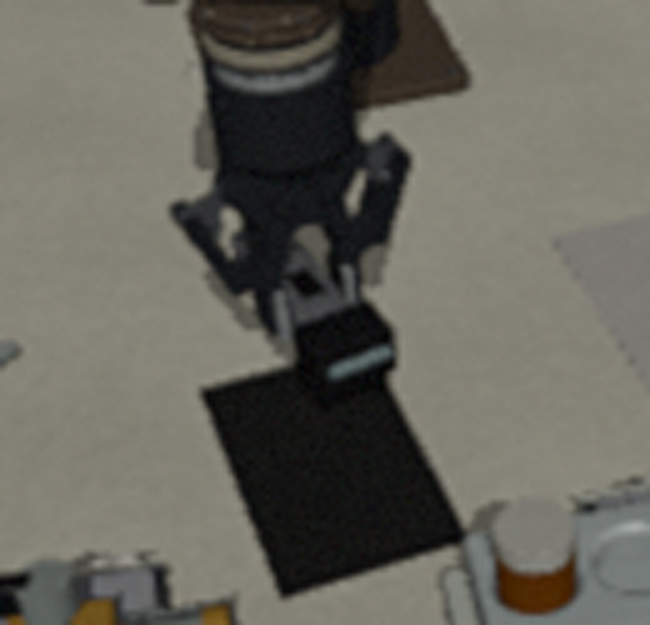

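Run:
```python
from h import *
p,o=scanpose(BL,BY)
robot.goto([p[0],p[1],p[2]+.04],o); robot.servo_line(p,v=.08); robot.dwell(1.6); print(R(),p)
s=vision.camera("scene");t=vision.camera("top")
zoom(s,"pics/s9.png",170,330,140,260,5); zoom(t,"pics/t9.png",200,320,140,230,6)
x=np.array([np.cos(BY),np.sin(BY),0]);n=(-x+[0,0,1])/np.sqrt(2);W=BL+.1*n
for nm,c,(u0,v0,k) in(("scene",s,(170,140,5)),("top",t,(200,140,6))):
    for P in (W,BL): u,v=proj(c,P); print(nm,np.round([(u+.5-u0)*k,(v+.5-v0)*k]))
```

```text
(array([0.4653, 0.091 , 0.1097]), 62.8917) [0.46525296 0.09102522 0.10971068]
scene [459. 242.]
scene [493. 421.]
top [274. 393.]
top [285. 273.]
```

View pics/s9.png

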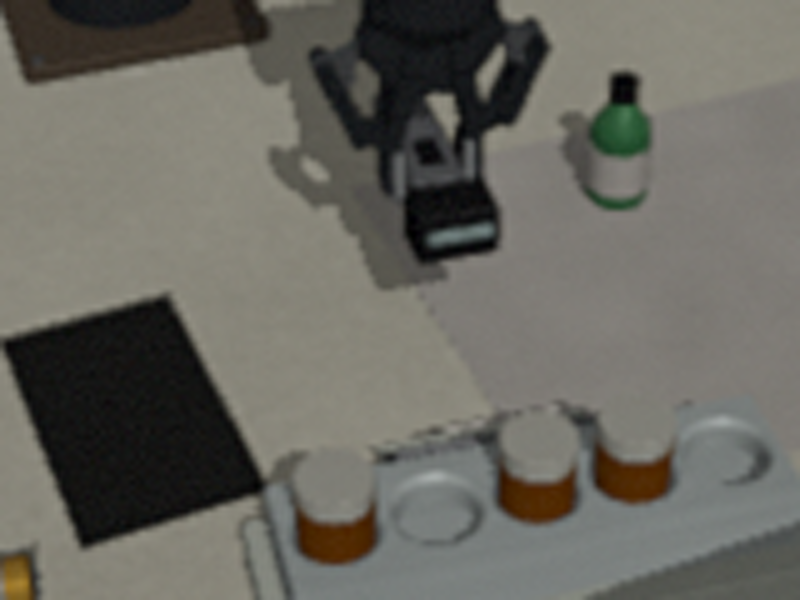

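View pics/t9.png

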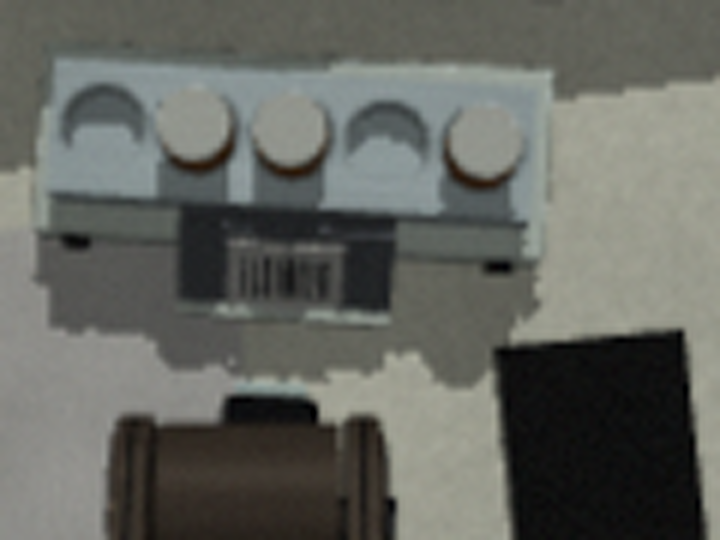

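Run:
```python
from h import *
p0=robot.read_position(); robot.servo_line([p0[0],p0[1],.2],v=.15)
p,o=scanpose(TG,TY)
robot.goto([p[0],p[1],.2],o); robot.servo_line(p,v=.1); robot.dwell(1.6); print(R(),p,robot.read_gripper_width())
s=vision.camera("scene");t=vision.camera("top")
zoom(s,"pics/s10.png",80,240,140,260,5); zoom(t,"pics/t10.png",280,400,140,230,6)
x=np.array([np.cos(TY),np.sin(TY),0]);n=(-x+[0,0,1])/np.sqrt(2);W=TG+.1*n
for nm,c,(u0,v0,k) in(("scene",s,(80,140,5)),("top",t,(280,140,6))):
    for P in (W,TG): u,v=proj(c,P); print(nm,np.round([(u+.5-u0)*k,(v+.5-v0)*k]))
```

```text
(array([ 0.4229, -0.2288,  0.1097]), 67.6167) [ 0.42293258 -0.22882966  0.10971068] 0.3857022720181773
scene [300. 324.]
scene [325. 516.]
top [416. 463.]
top [397. 339.]
```

View pics/s10.png

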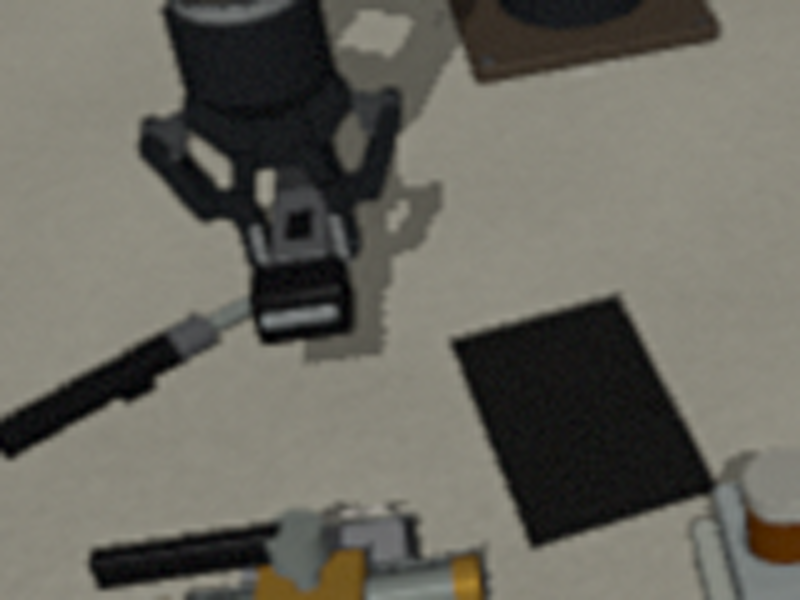

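View pics/t10.png

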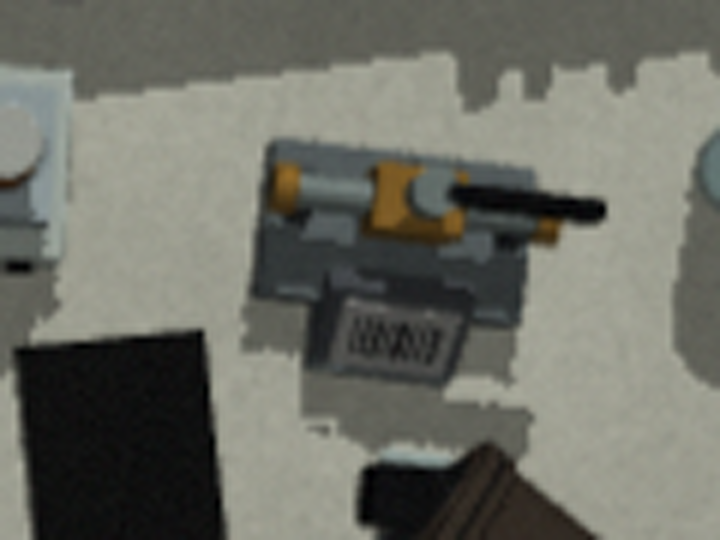

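Run:
```python
from h import *
p0=robot.read_position(); robot.servo_line([p0[0],p0[1],.18],v=.15)
p,o=sc(MAT,MY)
robot.goto([p[0],p[1],.12],o); robot.servo_line([p[0],p[1],p[2]+.012],v=.1); robot.dwell(.2); f0=np.array(robot.read_wrist_force())
for dz in (.006,.004,.002,.001,.0005):
    robot.servo_line([p[0],p[1],p[2]+dz],v=.03); f=np.array(robot.read_wrist_force())-f0; print(dz,np.round(f,1))
    if f[2]>6: break
robot.move_gripper(.8); robot.servo_line([p[0],p[1],.2],v=.12)
robot.goto([.3,-.55,.28],o); robot.dwell(.5); print(R())
s=vision.camera("scene");t=vision.camera("top")
cv2.imwrite("pics/s11.png",s["frame"][:,:,::-1]);zoom(t,"pics/t11.png",110,400,130,290,2.75);zoom(t,"pics/t11b.png",275,385,150,260,5.4);zoom(s,"pics/s11b.png",80,340,150,300,3)
```

```text
0.006 [-1.1 -0.5  1.3]
0.004 [-1.5 -0.1  0.1]
0.002 [-0.7 -0.   0.4]
0.001 [-0.1 -0.1 -0. ]
0.0005 [-1.3 -0.2  0.4]
(array([ 0.3001, -0.5499,  0.28  ]), 76.175)
```

View pics/s11b.png

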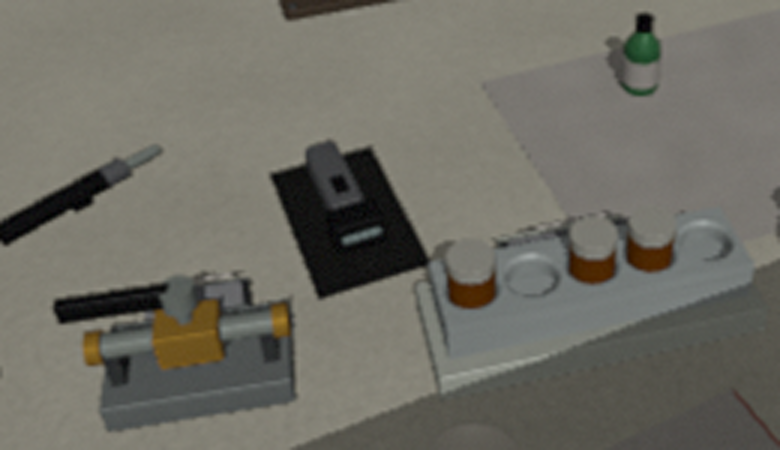

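View pics/t11.png

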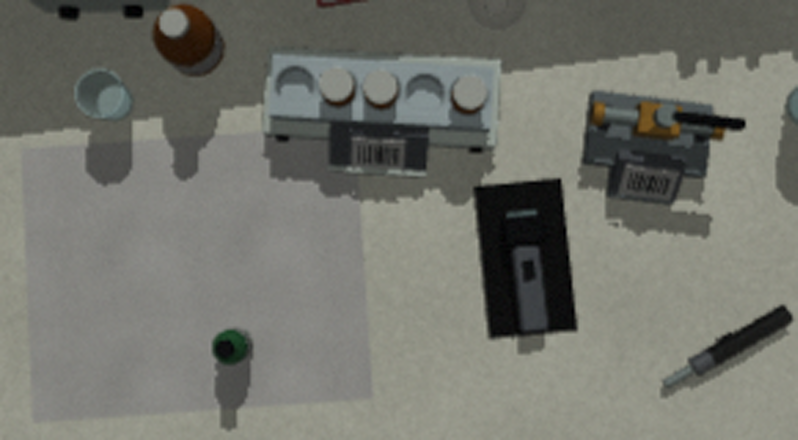

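View pics/t11b.png

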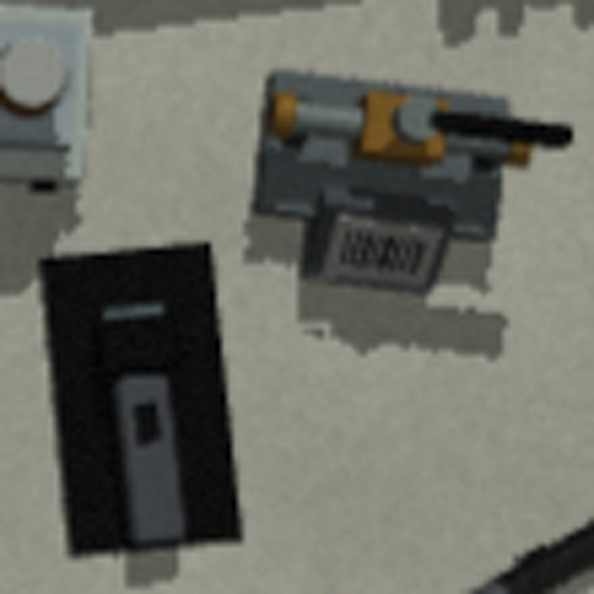

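Run:
```python
from h import *
t=vision.camera("top")
Z=lambda x,y:((x+.5)/5.4-.5+275,(y+.5)/5.4-.5+150)
d=onz(t,*Z(565,134),.12)-onz(t,*Z(418,120),.12); print("lever",np.arctan2(d[1],d[0])-(-.13)+np.pi)
print("caps",[ (c[2],round(min(np.hypot(*(np.array(c[2])-p)) for p in PK),4)) for c in caps(t,(200,300,140,180),.106) if c[0][4]<150])
fr=onz(t,*Z(141.5,376),.03);print("scanner origin",fr-.018*np.array([np.cos(MY),np.sin(MY),0])-MAT)
order.job_done()
```

```text
lever 1.5843897774776599
caps []
scanner origin [-0.00371962  0.00094546  0.03      ]
the job is handed in; nothing more can be done
```

I finished every step and handed the job in at about 76 s of the 210 s allowed. The hand-in reports no verdict.

- **Jars:** three were out on the bench. They now stand in three of the block's pockets: the second, third and fifth counting from its left (+y) end. They went in with no notable contact force. Pictures from both cameras show them upright and right down. A last numeric check of the cap positions returned nothing because the mask did not separate the caps from the block, so this rests on the pictures and the arm positions.
- **Gas tap:** I pushed the lever against its stop with about 20 N. The final picture gives about 1.58 rad, so it is fully open.
- **Scans:** I scanned the block's label first and the tap's tag second. Each time the scanner was held level and still for 1.6 s, with the window about 10 cm away. In both views the window was within about 5 mm of the planned spot.
- **Scanner:** it lies flat on its mat, about 4 mm from the middle.
- **Everything else:** the bystanders I could see in the last pictures look untouched.

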